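Lock the cap of a washer's lint strainer

TASK

Three lint strainers from the washers stand on the service bench; two are locked, but on the third the cap was only dropped in: it stands proud and its grip bar lies across the line of the two brass pipe stubs. Push that cap down against its spring, give it a quarter-turn clockwise (seen from above) so that its bar lies in line with the stubs and it stays locked down, and let go. Leave the caps of the other two strainers locked as they are.

Things in the scene. Friction and masses are not known exactly. Their poses are not given: they have to be found in the camera images.
- cap: Loose white cap, black bar, 0.1-0.2 kg. Origin: centre of underside, z up. Disc 70 mm wide, 26 thick; on it a grip bar 62 long (x), 20 wide, from 26 to 60 mm above the origin. Two lugs, 14 wide, 8 high, at +x and -x reach 44 mm from the axis. Starts on a spring plate, lugs in the pot's notches, origin 95 mm above the bench, x within 5 deg of the pot's x. Locked: 84 mm, x along the pot's y.
- pot: Its strainer, fixed: round pot 108 mm wide, 100 high; origin under its centre, z up. Pipe stubs along +y and -y to 80 mm from the axis. Collar: 76 mm opening, underside at 92 mm, notches at +x and -x. Push the cap 11 to 22 mm (bottom) down, best 16; spring 4 N at first, 11 N at bottom. Then it turns only clockwise; stop 15 deg past the quarter-turn. Released, it rises to 84 mm and stays.
- other_cap_1 (a joint): Turn of the second strainer's cap, rad: 0 locked (bar in line with its stubs, cap 11 mm lower than the loose one); grows to 1.57 as it is unlocked anticlockwise. Same sizes. To be left alone.
- other_cap_2 (a joint): The same for the third strainer. To be left alone.
Not all that is in view belongs to the job. Leave any purple look-alike of the cap alone.

How it is judged:
On the way, in this order (a step that is already met when the one before it is completed fails the run):
1. the cap is pushed down until its lugs are under the collar (z of cap in the frame of pot below 0.087 m), for 0.05 s.
2. the cap is turned until its bar is in line with the pipe stubs, within 20 degrees (angle between the x axis of cap and the y axis of pot, either way round below 0.35 rad), for 0.1 s.
At the end, for the whole second after the job is handed in: The loose cap is locked and at rest: bar within 20 degrees of the line of its pipe stubs, underside less than 88 mm above the bench (95 at the start), within 10 mm of the pot's axis, upright within 10 degrees; the other two caps within 0.2 rad of locked (angle between the x axis of cap and the y axis of pot, either way round below 0.35 rad and z of cap in the frame of pot below 0.088 m and horizontal distance between cap and pot below 0.01 m and angle between cap's own z axis and vertical below 0.175 rad and linear speed of cap below 0.02 m/s and value of joint each of other_cap_1, other_cap_2 below 0.2 rad); the robot touches nothing.
It fails at once if another strainer's cap is unlocked (value of joint any of other_cap_1, other_cap_2 above 0.4 rad).
It also fails if it takes over 35 s, if anything falls off the work surface, if the arm or the gripper's body presses on something with over 40 N, if the wrist force passes 120 N, or if a joint passes its speed limit or range.

ROBOT

A 6-joint arm with a two-finger parallel gripper is mounted at the origin on the work surface. World frame = base frame: x ahead of the robot, y to its left, z up, the work surface at z = 0. Lengths are in m, angles in rad, forces in N, time in s.
With the tool pointing down it reaches from about 0.275 to 0.85 m from the base axis. Payload 19 kg.
Tool frame: the origin (TCP) lies midway between the tips of the shut fingers; the grasp point (between the pads) lies 19 mm behind it; z points along the fingers, y is the line along which they close (so a half turn about z gives the same grasp; the last joint's range is limited). The gripper opens to 85 mm and grips with 20 to 120 N. Pads are 22 mm wide; open, the fingers measure 114 mm over their backs; the gripper's body (76 mm by 85 mm) begins 54 mm behind the grasp point. The pads swing forward as they close: fully open they stand 13 mm farther back than shut.
Start: joints at [-1.235, 0.15, 1.437, -0, 1.554, -0.134], TCP at [0.26, -0.513, 0.231] pointing down, gripper open.
Joint ranges: [-2.8, 2.8], [-0.68, 2.1], [0.12, 2.68], [-1.39, 4.53], [0.16, 2.79], [-2.81, 2.81]. Speed limits (rad/s): [1.89, 1.89, 2.22, 3.01, 3.01, 3.01].

INTERFACE

Orientations are given as a rotation vector (axis times angle).
In Python, from rig import * gives the robot as it stands. The module is installed in compiled form; this text tells all that it offers.
- The arm moves only by the tool servo_tool, never from a script. Its argument "increments" is a list of rows, each a list of 5 numbers: the shift along the tool's x, y, z in cm, then the turn about the tool's z in degrees, then the opening, from 0 (shut) to 1 (fully open). A call has 1 to 5 rows; each row is the pose to reach, as a shift and turn from the pose commanded when the call began, along the tool's axes at that moment; what a row does not reach only later rows make up. A row lasts 1/12 s, in which the tool goes at most 41.7 mm and 7.16 degrees, less where a joint would pass 70% of its speed; a pose out of reach is approached as far as the arm can. A call with a gripper value outside its range is refused whole. The fingers move at their own pace and stop on an object; "force" is the grip in N (left out, the last holds). Time passes only in rows, so rows that repeat a pose let the fingers close. It gives the time, the measured TCP pose, the force, the opening and the grip force at its end, in the units of the state.
- observe(): the state, without advancing time (a new reading comes with each control period).
- grab_frame(name): name is "side" or "top"; returns (picture, depth): 420x560x3 uint8, red, green, blue; 420x560 float32, m along the optical axis (not along the pixel's ray), 0 where there is no reading.
- camera_info(name): a dict with "fx", "fy", "cx", "cy" (pixels), "view" (4x4, takes a point from world to camera coordinates). Camera axes: x right, y down, z forward; pixel columns grow to the right and rows downward; lengths in m; the calibration is good to about 2 mm. A picture is of the moment at which its call begins. camera_info takes no time and is no camera call.
- finish_job(): hands the job in; it is judged then, once.
The state is a dict: "t": time; "q": joint angles; "dq": joint speeds; "joint_torque": joint torques, N m; "position": TCP position; "ee_rot": TCP orientation; "wrist_force": force on the tool from outside, world axes, zero at the start; "torque": the same for the moment, N m; "grip_width": finger opening in m; "finger_force": force on a finger pad.
Only numpy, scipy, OpenCV 4.12 (cv2) and the standard library are available. Lean on these libraries where they do the work, as an engineer would, in place of code of your own. Each camera call takes 0.05 s, during which the arm holds its last target. There are 200 camera calls.

## Working session

There is one attempt and no reset: what is moved stays moved. The work goes in short steps, Python scripts to look and compute and a tool call to move; the robot and the scene stay as the last step left them, time stands still between calls to the robot, and variables do not carry over. Pictures are saved under pics/ and viewed, at most 10 in all, crops included, and the job is handed in when it is done.

Besides the shell and the picture viewer there is one more tool, called after ">>>" by a JSON object that holds its "fn" and its "kwargs", one argument or row to a line. servo_tool: Moves the arm, as the interface text tells. Its arguments: {"type":"object","properties":{"increments":{"type":"array"},"force":{"type":"number"}},"required":["increments"]}

```bash
mkdir -p pics; cat > h.py <<'E'
from rig import *
import numpy as np, cv2
def snap(n):
    im,d=grab_frame(n); c=camera_info(n); np.savez(f'{n}.npz',im=im,d=d); return im,d,c
def world(n,d,c):
    v,u=np.mgrid[:420,:560]; p=np.stack([(u-c['cx'])/c['fx']*d,(v-c['cy'])/c['fy']*d,d,np.ones_like(d)],-1)
    return p@np.linalg.inv(c['view']).T
E
python3 - <<'E'
from h import *
for n in('side','top'):
    im,d,c=snap(n); cv2.imwrite(f'pics/{n}0.png',im[...,::-1]); print(c)
print(observe())
E
```

```text
{'fx': 405.42804396610484, 'fy': 405.42804396610484, 'cx': 284.20121912335253, 'cy': 208.09166493235375, 'view': array([[ 9.92244217e-01, -1.24303314e-01, -3.16566403e-04,
        -5.07989856e-01],
       [-7.08875000e-02, -5.63759808e-01, -8.22891148e-01,
         1.18520014e-01],
       [ 1.02109629e-01,  8.16531423e-01, -5.68198961e-01,
         8.47643940e-01],
       [ 0.00000000e+00,  0.00000000e+00,  0.00000000e+00,
         1.00000000e+00]])}
{'fx': 464.3662661799613, 'fy': 464.3662661799613, 'cx': 282.36741719041305, 'cy': 201.06761617571675, 'view': array([[ 0.02247684, -0.99969608,  0.01012615, -0.00794189],
       [-0.99550912, -0.02331206, -0.09175042,  0.51271404],
       [ 0.0919586 , -0.00801842, -0.99573055,  0.96192713],
       [ 0.        ,  0.        ,  0.        ,  1.        ]])}
{'t': 0.1, 'q': array([-1.23498505e+00,  1.50945037e-01,  1.43792771e+00,  2.76876972e-05,
        1.55380318e+00, -1.33972310e-01]), 'dq': array([ 0.00124954, -0.00062121, -0.00274905, -0.00189881, -0.00041534,
       -0.00010107]), 'joint_torque': array([ 7.82607734e-03, -7.14380693e+01, -5.71792746e+01,  1.01899420e-04,
        7.12381705e-03, -3.52103950e-05]), 'position': array([ 0.26023359, -0.51250625,  0.23075022]), 'ee_rot': array([-3.05427234e+00, -7.30914975e-01,  1.28126189e-04]), 'wrist_force': array([ 0.10002548, -0.04393413, -0.0502762 ]), 'torque': array([ 0.00885144,  0.00535846, -0.03673045]), 'finger_force': 0.0, 'grip_width': 0.08522832199831712}
```

View pics/top0.png

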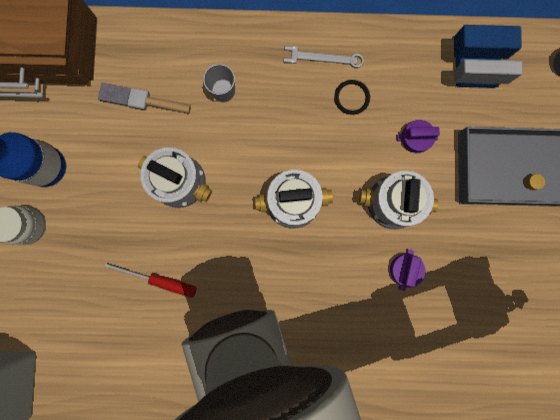

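View pics/side0.png

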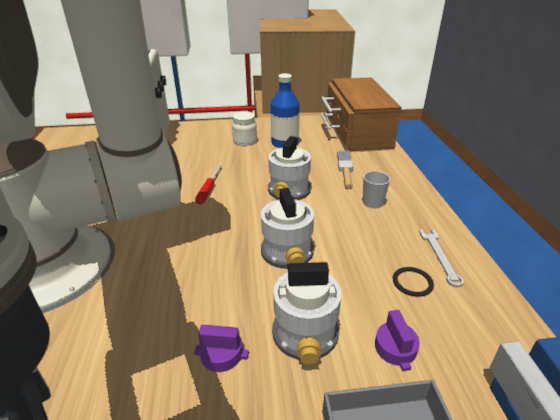

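In the top view the candidates are three strainers, at about (168,176), (295,197) and (403,199), plus purple look-alikes at (418,135) and (407,269). Only the strainer at (403,199) has its bar (410,195) across the line of its stubs (363,197)–(435,203), so it is the loose one. In the side view it is the nearest strainer, with its bar at (308,274) and its cap standing proud. I'll measure it and enlarge it.

```bash
python3 - <<'E'
from h import *
im=np.load('top.npz')['im']; ims=np.load('side.npz')['im']
a=cv2.resize(im[150:250,350:450],(400,400),interpolation=2); b=cv2.resize(ims[250:370,250:370],(400,400),interpolation=2)
cv2.imwrite('pics/crop.png',np.hstack([a,b])[...,::-1])
P={}
for n in('top','side'):
    z=np.load(n+'.npz'); c=camera_info(n); P[n]=(z['im'].astype(int),world(n,z['d'],c),z['d'])
I,W,d=P['top']
for nm,(u0,v0) in dict(A=(168,176),B=(295,197),C=(403,199)).items():
    m=np.zeros(d.shape,bool); m[v0-45:v0+45,u0-50:u0+50]=1
    w=W[v0,u0,:2]
    for n in('top','side'):
        I,Wn,dn=P[n]
        near=(np.hypot(Wn[...,0]-w[0],Wn[...,1]-w[1])<.1)&(dn>0)
        blk=near&(I.max(-1)<60)&(Wn[...,2]>.115)&(Wn[...,2]<.2)
        p=Wn[blk][:,:3]; top=p[p[:,2]>np.percentile(p[:,2],90)-.004]
        r=cv2.minAreaRect((top[:,:2]*1000).astype(np.float32))
        print(nm,n,'bar n',len(top),'z',np.median(top[:,2]).round(4),'rect',np.round(r[0],1),np.round(r[1],1),r[2], cv2.boxPoints(r).round(1).tolist())
        br=near&(I[...,0]-I[...,2]>60)&(I[...,0]<230)&(Wn[...,2]>.02)&(Wn[...,2]<.1)
        q=Wn[br][:,:3]
        if len(q)>10:
            k,lab,cen=cv2.kmeans(q[:,:2].astype(np.float32),2,None,(3,50,1e-6),3,0)
            print('   brass',len(q),cen.round(4).tolist(),'z',q[:,2].mean().round(3),'ang',np.degrees(np.arctan2(*(cen[1]-cen[0])[::-1])))
        wh=near&(I.min(-1)>120)&(Wn[...,2]>.09)&(Wn[...,2]<.14)
        q=Wn[wh]; h,e=np.histogram(q[:,2],np.arange(.09,.14,.002)); print('   wh',dict(zip(e.round(3).tolist(),h.tolist())))
        col=wh&(abs(Wn[...,2]-.1)<.005); pts=Wn[col][:,:2]
        if len(pts)>5: 
            (cx,cy),R=cv2.minEnclosingCircle((pts*1000).astype(np.float32)); print('   collar',cx,cy,R)
E
```

```text
A top bar n 305 z 0.1438 rect [552.7 229.7] [61.5 18.4] 63.910762786865234 [[530.9000244140625, 206.10000610351562], [547.5, 198.0], [574.5, 253.3000030517578], [558.0, 261.3999938964844]]
   brass 244 [[0.5852000117301941, 0.29899999499320984], [0.5235000252723694, 0.17090000212192535]] z 0.051 ang -115.69293
   wh {0.09: 4, 0.092: 4, 0.094: 12, 0.096: 107, 0.098: 394, 0.1: 414, 0.102: 88, 0.104: 5, 0.106: 62, 0.108: 250, 0.11: 241, 0.112: 57, 0.114: 1, 0.116: 0, 0.118: 0, 0.12: 0, 0.122: 0, 0.124: 0, 0.126: 0, 0.128: 0, 0.13: 0, 0.132: 0, 0.134: 0, 0.136: 0, 0.138: 0}
   collar 553.213134765625 230.41310119628906 54.77789306640625
A side bar n 93 z 0.1423 rect [553.4 226.5] [56.2 19.8] 65.8713607788086 [[532.9000244140625, 204.89999389648438], [551.0, 196.8000030517578], [574.0, 248.10000610351562], [555.9000244140625, 256.20001220703125]]
   brass 108 [[0.5220000147819519, 0.16869999468326569], [0.6039000153541565, 0.20900000631809235]] z 0.047 ang 26.211407
   wh {0.09: 23, 0.092: 22, 0.094: 23, 0.096: 91, 0.098: 190, 0.1: 28, 0.102: 10, 0.104: 16, 0.106: 51, 0.108: 110, 0.11: 17
[... 2148 characters left out ...]
238.88046264648438 55.20348358154297
C side bar n 373 z 0.154 rect [ 518.  -238.3] [20.6 59.4] 85.0218276977539 [[487.5, -246.0], [546.5999755859375, -251.1999969482422], [548.4000244140625, -230.60000610351562], [489.29998779296875, -225.5]]
   brass 530 [[0.5684999823570251, -0.2606000006198883], [0.5109999775886536, -0.3077000081539154]] z 0.047 ang -140.69139
   wh {0.09: 46, 0.092: 68, 0.094: 93, 0.096: 142, 0.098: 735, 0.1: 257, 0.102: 71, 0.104: 26, 0.106: 32, 0.108: 24, 0.11: 34, 0.112: 33, 0.114: 32, 0.116: 35, 0.118: 180, 0.12: 298, 0.122: 32, 0.124: 2, 0.126: 0, 0.128: 0, 0.13: 1, 0.132: 0, 0.134: 0, 0.136: 1, 0.138: 1}
   collar 519.294921875 -238.4464569091797 55.062103271484375
```

View pics/crop.png

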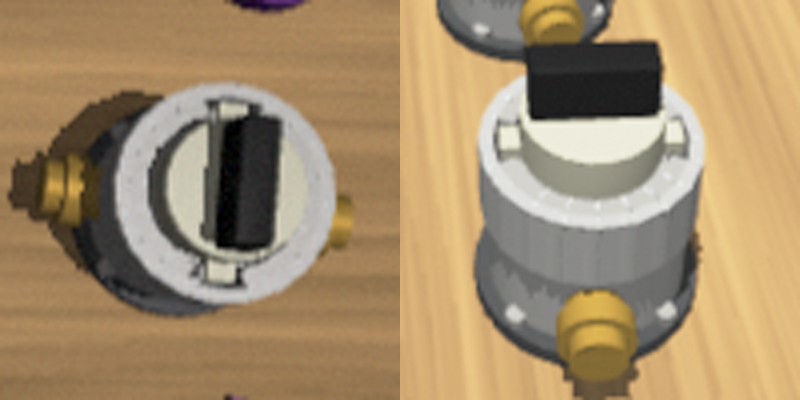

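The crop confirms it: the bar lies across the stubs, the lugs sit in the notches and the cap stands proud. Both views put the axis at about (0.5175, -0.238), the bar top at 0.1545, and the bar at about -5°. I need a turn of -148° so that joint 6 has room for the quarter-turn. I'll translate first.

>>> {"fn": "servo_tool", "kwargs": {
  "increments": [
    [3.5,-1.3,0,0,1],
    [7.1,-2.6,0,0,1],
    [10.7,-3.9,0,0,1],
    [14.3,-5.2,0,0,1],
    [17.9,-6.5,0,0,1]
  ],
  "force": 80
}}

```text
t: 0.52
position: [0.3912, -0.3721, 0.2311]
ee_rot: [-3.055, -0.731, 0.0]
wrist_force: [0.1, -0.3, 0.2]
grip_width: 0.0854
finger_force: 0.0
```

>>> {"fn": "servo_tool", "kwargs": {
  "increments": [
    [3.6,-1.3,0,0,1],
    [7.2,-2.6,0,0,1],
    [10.8,-3.9,0,0,1],
    [14.2,-5.1,0,0,1],
    [17.5,-6.3,0,0,1]
  ]
}}

```text
t: 0.93
position: [0.519, -0.2365, 0.2311]
ee_rot: [-3.055, -0.731, 0.0]
wrist_force: [0.2, -1.2, -0.7]
grip_width: 0.0852
finger_force: 0.0
```

>>> {"fn": "servo_tool", "kwargs": {
  "increments": [
    [0,0,0,-7,1],
    [0,0,0,-14,1],
    [0,0,0,-21,1],
    [0,0,0,-28,1],
    [0,0,0,-35,1]
  ]
}}

```text
t: 1.35
position: [0.518, -0.2381, 0.2309]
ee_rot: [-2.688, -1.624, 0.0]
wrist_force: [1.2, 0.2, 0.3]
grip_width: 0.0854
finger_force: 0.0
```

>>> {"fn": "servo_tool", "kwargs": {
  "increments": [
    [0,0,0,-7,1],
    [0,0,0,-14,1],
    [0,0,0,-21,1],
    [0,0,0,-28,1],
    [0,0,0,-35,1]
  ]
}}

```text
t: 1.77
position: [0.5179, -0.2382, 0.2309]
ee_rot: [-2.076, -2.357, 0.0]
wrist_force: [0.3, 0.1, -0.9]
grip_width: 0.0854
finger_force: 0.0
```

>>> {"fn": "servo_tool", "kwargs": {
  "increments": [
    [0,0,0,-7,1],
    [0,0,0,-14,1],
    [0,0,0,-21,1],
    [0,0,0,-28,1],
    [0,0,0,-35,1]
  ]
}}

```text
t: 2.18
position: [0.5179, -0.2382, 0.2309]
ee_rot: [-1.271, -2.872, -0.0]
wrist_force: [-0.2, 0.1, 0.4]
grip_width: 0.0854
finger_force: 0.0
```

>>> {"fn": "servo_tool", "kwargs": {
  "increments": [
    [0,0,0,-7,1],
    [0,0,0,-14,1],
    [0,0,0,-21,1],
    [0,0,0,-28,1],
    [0,0,0,-35,1]
  ]
}}

```text
t: 2.6
position: [0.5179, -0.2382, 0.2309]
ee_rot: [-0.348, -3.122, -0.001]
wrist_force: [0.1, 0.1, 0.8]
grip_width: 0.0854
finger_force: 0.0
```

>>> {"fn": "servo_tool", "kwargs": {
  "increments": [
    [0,0,0,-4,1],
    [0,0,0,-8,1],
    [0,0,0,-8,1],
    [0,0,0,-8,1]
  ]
}}

```text
t: 2.93
position: [0.5179, -0.2383, 0.231]
ee_rot: [-0.143, -3.138, -0.001]
wrist_force: [0.1, -1.2, 0.3]
grip_width: 0.0857
finger_force: 0.0
```

```bash
cat > st.py <<'E'
from h import *
from scipy.spatial.transform import Rotation as R
s=observe(); M=R.from_rotvec(s['ee_rot']).as_matrix()
print(s['t'],s['position'].round(4),'q',s['q'].round(3),'yang',np.degrees(np.arctan2(M[1,1],M[0,1])).round(2),'z',M[:,2].round(3),'F',s['wrist_force'].round(1),'T',s['torque'].round(2),s['grip_width'].round(4),s['finger_force'])
D=np.array([.5178,-.238,.124])-s['position']; print('to grasp, tool cm',(M.T@D*100).round(2))
E
python3 st.py
```

```text
Traceback (most recent call last):
  File "st.py", line 4, in <module>
    print(s['t'],s['position'].round(4),'q',s['q'].round(3),'yang',np.degrees(np.arctan2(M[1,1],M[0,1])).round(2),'z',M[:,2].round(3),'F',s['wrist_force'].round(1),'T',s['torque'].round(2),s['grip_width'].round(4),s['finger_force'])
                                                                                                                                                                                             ^^^^^^^^^^^^^^^^^^^^^
AttributeError: 'float' object has no attribute 'round'
```

>>> {"fn": "servo_tool", "kwargs": {
  "increments": [
    [0,0,3.5,0,1],
    [0,0,7,0,1],
    [0,0,9.5,0,1],
    [0,0,10.5,0,1],
    [0,0,10.5,0,1]
  ]
}}

```text
t: 3.35
position: [0.5171, -0.2378, 0.1242]
ee_rot: [-0.142, -3.135, -0.003]
wrist_force: [1.0, -0.1, 0.4]
grip_width: 0.0855
finger_force: 0.0
```

```bash
sed -i "s/s\['grip_width'\].round(4)/s['grip_width']/" st.py; python3 st.py; python3 - <<'E'
from h import *
im,d,c=snap('side'); cv2.imwrite('pics/side1.png',cv2.resize(im[190:370,220:400],(540,540),interpolation=2)[...,::-1])
E
```

```text
3.35 [ 0.5171 -0.2378  0.1242] q [-0.566  0.2    1.6    0.     1.346 -2.047] yang 84.82 z [-0.003  0.002 -1.   ] F [ 1.  -0.1  0.4] T [-0.01 -0.    0.  ] 0.08551981506450194 0.0
to grasp, tool cm [-0.07 -0.02  0.02]
```

View pics/side1.png

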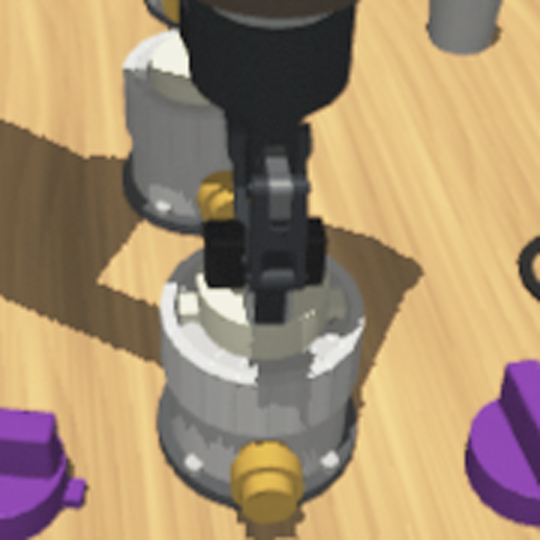

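The fingers straddle the bar and it is centred between them, around pixel (265,250) in the crop. Now I'll close.

>>> {"fn": "servo_tool", "kwargs": {
  "increments": [
    [0,0,0,0,0.2],
    [0,0,0,0,0.1],
    [0,0,0,0,0],
    [0,0,0,0,0],
    [0,0,0,0,0]
  ],
  "force": 80
}}

```text
t: 3.82
position: [0.5182, -0.2384, 0.1269]
ee_rot: [0.139, 3.138, -0.001]
wrist_force: [-0.3, -0.6, 0.4]
grip_width: 0.0255
finger_force: 0.0
```

>>> {"fn": "servo_tool", "kwargs": {
  "increments": [
    [0,0,0,0,0],
    [0,0,0,0,0],
    [0,0,0,0,0],
    [0,0,0,0,0],
    [0,0,0,0,0]
  ]
}}

```text
t: 4.23
position: [0.5181, -0.2383, 0.1264]
ee_rot: [0.139, 3.138, -0.0]
wrist_force: [1.5, -0.7, 2.0]
grip_width: 0.0186
finger_force: 80.4
```

```bash
python3 st.py
```

```text
4.2333 [ 0.5181 -0.2383  0.1264] q [-0.566  0.198  1.598  0.     1.346 -2.048] yang 84.92 z [ 0. -0. -1.] F [ 1.5 -0.7  2. ] T [-0.1  -0.18  0.04] 0.018642275769524232 80.44497013092041
to grasp, tool cm [0.03 0.03 0.24]
```

>>> {"fn": "servo_tool", "kwargs": {
  "increments": [
    [0,0,0.4,0,0],
    [0,0,0.8,0,0],
    [0,0,1.2,0,0],
    [0,0,1.6,0,0],
    [0,0,1.6,0,0]
  ]
}}

```text
t: 4.65
position: [0.5181, -0.2384, 0.1096]
ee_rot: [0.139, 3.138, -0.0]
wrist_force: [2.0, -0.8, 7.4]
grip_width: 0.0187
finger_force: 81.4
```

```bash
python3 st.py; cat > bar.py <<'E'
from h import *
I,d,c=snap('side'); W=world('side',d,c)[...,:3]; I=I.astype(int)
n=(np.hypot(W[...,0]-.5175,W[...,1]+.238)<.034)&(I.min(-1)>110)&(W[...,2]>.08)&(W[...,2]<.125)&(d>0)
h,e=np.histogram(W[n][:,2],np.arange(.08,.126,.002)); print('cap white z',dict(zip(e.round(3).tolist(),h.tolist())))
E
python3 bar.py
```

```text
4.65 [ 0.5181 -0.2384  0.1096] q [-0.566  0.211  1.617  0.     1.313 -2.048] yang 84.92 z [ 0. -0. -1.] F [ 2.  -0.8  7.4] T [-0.03 -0.28 -0.06] 0.01866885282348656 81.3632333278656
to grasp, tool cm [ 0.04  0.04 -1.44]
cap white z {0.08: 0, 0.082: 0, 0.084: 2, 0.086: 0, 0.088: 0, 0.09: 1, 0.092: 2, 0.094: 8, 0.096: 6, 0.098: 14, 0.1: 48, 0.102: 150, 0.104: 19, 0.106: 4, 0.108: 2, 0.11: 2, 0.112: 1, 0.114: 0, 0.116: 0, 0.118: 0, 0.12: 0, 0.122: 0}
```

The cap top went from about 0.120 to 0.103, so the push is about 16–17 mm with the spring at about 8 N. Next is the clockwise turn, which is positive about the downward tool z.

>>> {"fn": "servo_tool", "kwargs": {
  "increments": [
    [0,0,0,3,0],
    [0,0,0,7,0],
    [0,0,0,11,0],
    [0,0,0,15,0],
    [0,0,0,19,0]
  ]
}}

```text
t: 5.12
position: [0.5181, -0.2383, 0.1102]
ee_rot: [0.66, 3.071, -0.0]
wrist_force: [-0.8, 0.2, 8.0]
grip_width: 0.0186
finger_force: 81.4
```

```bash
python3 st.py
```

```text
5.1167 [ 0.5181 -0.2383  0.1102] q [-0.566  0.211  1.617  0.     1.314 -1.713] yang 65.73 z [ 0. -0. -1.] F [-0.8  0.2  8. ] T [-0.01  0.02  0.11] 0.018565983185672357 81.40507221221924
to grasp, tool cm [ 0.04  0.02 -1.38]
```

Turning freely with low torque, so I'll continue.

>>> {"fn": "servo_tool", "kwargs": {
  "increments": [
    [0,0,0,5,0],
    [0,0,0,10,0],
    [0,0,0,15,0],
    [0,0,0,20,0],
    [0,0,0,25,0]
  ]
}}

```text
t: 5.53
position: [0.5181, -0.2383, 0.1102]
ee_rot: [1.311, 2.855, 0.0]
wrist_force: [-0.1, -0.7, 7.6]
grip_width: 0.0186
finger_force: 81.4
```

>>> {"fn": "servo_tool", "kwargs": {
  "increments": [
    [0,0,0,5,0],
    [0,0,0,10,0],
    [0,0,0,15,0],
    [0,0,0,20,0],
    [0,0,0,25,0]
  ]
}}

```text
t: 5.95
position: [0.5181, -0.2383, 0.1102]
ee_rot: [1.898, 2.503, 0.0]
wrist_force: [-0.3, 0.5, 7.4]
grip_width: 0.019
finger_force: 81.4
```

>>> {"fn": "servo_tool", "kwargs": {
  "increments": [
    [0,0,0,5,0],
    [0,0,0,10,0],
    [0,0,0,15,0],
    [0,0,0,20,0],
    [0,0,0,22,0]
  ]
}}

```text
t: 6.37
position: [0.518, -0.2383, 0.1102]
ee_rot: [2.342, 2.094, 0.0]
wrist_force: [0.2, 0.4, 7.0]
grip_width: 0.0188
finger_force: 81.4
```

>>> {"fn": "servo_tool", "kwargs": {
  "increments": [
    [0,0,0,0,0],
    [0,0,0,0,0],
    [0,0,0,0,0]
  ]
}}

```text
t: 6.62
position: [0.5181, -0.2383, 0.1102]
ee_rot: [2.336, 2.1, 0.0]
wrist_force: [-0.2, -0.0, 6.6]
grip_width: 0.0185
finger_force: 81.3
```

```bash
python3 st.py; python3 bar.py
```

```text
6.6167 [ 0.5181 -0.2383  0.1102] q [-0.566  0.211  1.617  0.     1.314 -0.46 ] yang -6.09 z [ 0. -0. -1.] F [-0.2 -0.   6.6] T [ 0.02 -0.05 -0.14] 0.018461644361831578 81.3275671005249
to grasp, tool cm [ 0.03 -0.03 -1.38]
cap white z {0.08: 0, 0.082: 0, 0.084: 0, 0.086: 0, 0.088: 0, 0.09: 0, 0.092: 0, 0.094: 0, 0.096: 0, 0.098: 0, 0.1: 19, 0.102: 300, 0.104: 87, 0.106: 14, 0.108: 1, 0.11: 1, 0.112: 0, 0.114: 1, 0.116: 0, 0.118: 0, 0.12: 0, 0.122: 0}
```

The bar is in line: finger axis at -6.1°, ideal -6.4°. I'll ease up to the lock height, open and retreat.

>>> {"fn": "servo_tool", "kwargs": {
  "increments": [
    [0,0,-0.25,0,0],
    [0,0,-0.5,0,0],
    [0,0,-0.5,0,0.4],
    [0,0,-0.5,0,1],
    [0,0,-0.5,0,1]
  ]
}}

```text
t: 7.08
position: [0.5177, -0.2381, 0.1146]
ee_rot: [-2.335, -2.1, 0.0]
wrist_force: [0.9, 0.1, -0.5]
grip_width: 0.0543
finger_force: 0.0
```

>>> {"fn": "servo_tool", "kwargs": {
  "increments": [
    [0,0,0,0,1],
    [0,0,0,0,1],
    [0,0,0,0,1],
    [0,0,0,0,1],
    [0,0,0,0,1]
  ]
}}

```text
t: 7.5
position: [0.5179, -0.2383, 0.1152]
ee_rot: [-2.336, -2.1, -0.0]
wrist_force: [-0.5, -0.6, -0.6]
grip_width: 0.0856
finger_force: 0.0
```

>>> {"fn": "servo_tool", "kwargs": {
  "increments": [
    [0,0,-1,0,1],
    [0,0,-4,0,1],
    [0,0,-7,0,1],
    [0,0,-10,0,1],
    [0,0,-13,0,1]
  ]
}}

```text
t: 7.92
position: [0.5177, -0.2381, 0.2477]
ee_rot: [2.336, 2.1, 0.0]
wrist_force: [-0.0, -0.5, -0.4]
grip_width: 0.0855
finger_force: 0.0
```

>>> {"fn": "servo_tool", "kwargs": {
  "increments": [
    [-4,0,0,0,1],
    [-8,0,0,0,1],
    [-12,0,0,0,1],
    [-15,0,0,0,1],
    [-15,0,0,0,1]
  ]
}}

```text
t: 8.33
position: [0.5006, -0.3923, 0.2451]
ee_rot: [-2.34, -2.096, 0.002]
wrist_force: [0.0, 0.4, -0.1]
grip_width: 0.0856
finger_force: 0.0
```

```bash
python3 st.py; python3 bar.py; python3 - <<'E'
from h import *
im,d,c=snap('top'); cv2.imwrite('pics/top2.png',im[...,::-1]); I=im.astype(int); W=world('top',d,c)[...,:3]
for n,w in dict(A=(.553,.2297),B=(.514,-.019),C=(.5175,-.238)).items():
    m=(np.hypot(W[...,0]-w[0],W[...,1]-w[1])<.045)&(I.max(-1)<60)&(W[...,2]>.115)&(W[...,2]<.17)
    p=W[m]
    if len(p)<20: print(n,'hidden');continue
    p=p[p[:,2]>np.percentile(p[:,2],90)-.004]
    print(n,np.median(p[:,2]),cv2.minAreaRect((p[:,:2]*1000).astype(np.float32)))
E
```

```text
8.3333 [ 0.5006 -0.3923  0.2451] q [-7.850e-01  2.750e-01  1.260e+00 -1.000e-03  1.607e+00 -6.750e-01] yang -6.3 z [-0.001 -0.001 -1.   ] F [ 0.   0.4 -0.1] T [-0.    0.01  0.03] 0.08556287495791043 0.0
to grasp, tool cm [15.53  0.02 12.1 ]
cap white z {0.08: 0, 0.082: 0, 0.084: 0, 0.086: 0, 0.088: 0, 0.09: 0, 0.092: 0, 0.094: 0, 0.096: 1, 0.098: 0, 0.1: 1, 0.102: 0, 0.104: 0, 0.106: 27, 0.108: 473, 0.11: 116, 0.112: 0, 0.114: 5, 0.116: 0, 0.118: 0, 0.12: 0, 0.122: 0}
A 0.14412449970075147 ((552.4448852539062, 229.3217315673828), (62.094383239746094, 18.499595642089844), 63.72260284423828)
B 0.1442032916120486 ((514.0922241210938, -18.937732696533203), (19.553239822387695, 60.36593246459961), 6.792343616485596)
C 0.14393075354322038 ((515.5762939453125, -239.27459716796875), (61.30831527709961, 19.783754348754883), 84.65321350097656)
```

View pics/top2.png

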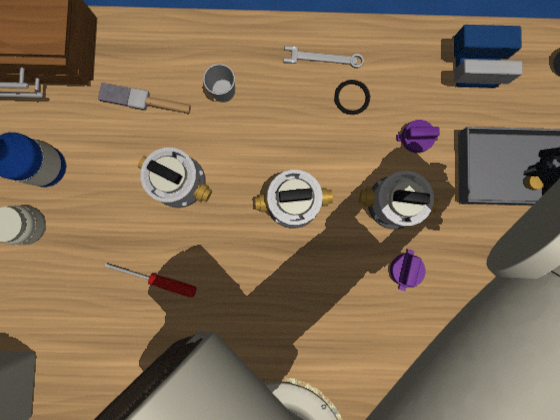

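The cap at (408,197) is locked: its bar is in line with the stubs (84.7° against 83.6°) and its top is at 0.144, the same as the other two. The other caps haven't moved and the arm touches nothing, so I'll hand in.

```bash
python3 -c "
from rig import *
print(finish_job())"
```

```text
the job is handed in; nothing more can be done
None
```

The loose cap is pushed down, turned a quarter-turn clockwise and locked, the other two caps are unmoved, and the job is handed in at about 8.5 s; the hand-in gave no verdict.

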